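# Trip the bottle feeder and rack the bottle

### The job

Push the feeder's sprung pedal all the way down and hold it there until the front small bottle has rolled into the catch, then let the pedal spring back; release one bottle only. Lift that bottle out of the catch and lay it, lengthways centred and fully seated, in the cradle's empty berth with its neck pointing the same way as its two neighbours. Let go of it, and leave the neighbours, the wine glass, the jar and the corkscrew undisturbed.

Things in the scene. Friction and masses are not known exactly. Their poses are not given: they have to be found in the camera images.
- feeder: Steel bottle feeder: two rails (48 mm gap) slope 0.14 rad down to its low end (-x) between side walls up to 144 mm high. Origin on the table under the pedal shaft; x uphill, y to the pedal side. Inner wall faces y = 58, -128 mm; ends x = -143, 168 mm. Three bottles lie across it, necks to -y, behind a rocker stop. Each full push (past 0.43 rad) frees one; the others are held and then move up.
- catch (a point): Where the released bottle's mid-body stops about 0.6 s later: feeder x = -113, y = 0, 92 mm above the table; axes as the feeder's. It lies along feeder y, neck to -y, against two stops on its -x side (30 mm high, at |y| 24 to 54 mm). Within |y| under 24 mm nothing is beside or below it down to the 6 mm wooden foot: the fingers can straddle it there, one each side along feeder x.
- pedal_top (a point): Centre of the pedal's top, a 50 x 50 mm rubber pad outside the feeder's +y wall, at feeder x = -88, y = 100 mm, 93 mm above the table at rest. Pressed, it goes straight down 45 mm to its stop (sideways under 4 mm), tipping from 0.25 rad one way to 0.25 rad the other about feeder y. Spring: about 3 N at rest, 8 N at the stop; it returns when let go.
- pedal (a joint): Pedal angle, rad: 0 at rest (up), 0.5 fully down at its stop.
- front_mid (a point): Front (lowest) bottle in the feeder: dark glass, body a cylinder 50 mm in diameter and 110 mm long, neck 25 mm in diameter, 180 mm long in all, about 0.3 kg. Point on the axis at mid-body (55 mm from the base, 125 mm from the mouth). Its x axis points to the mouth; y and z turn as it rolls.
- front_mouth (a point): Centre of the mouth of the same bottle, 125 mm from front_mid along its x.
- second_mid (a point): Middle of the body of the second bottle in the feeder, right behind of the front one; same kind. It must stay in the feeder.
- cradle: Fixed wooden cradle, 150 (x) by 270 mm (y), origin under its centre. Three V berths at y = -85, 0, 85 mm; bottles lie along x, necks to +x. Sloping supports (14 mm wide, tops 44 mm above the table) at x = -33 and 33 mm; between them 50 mm are free for fingers down to the base board (14 mm above the table). Two berths hold bottles; which one is empty varies.
- berth_seat (a point): The empty berth: the point where the middle of the bottle's body must lie, 50 mm above the table (bottle axis level). Its x axis is the direction in which the mouth must point, its y axis runs across the berth. The neighbours' surfaces are at least 60 mm away across the berth.
- left_mid (a point): Middle of the body of one bottle lying in the cradle, same kind and size as the front one (50 mm diameter), not to be disturbed.
- right_mid (a point): Middle of the body of the other bottle lying in the cradle, same kind, not to be disturbed.
- wineglass: Bystander: clear stemmed wine glass standing upright, foot 68 mm, bowl 74 mm wide, 174 mm high, origin under its foot.
- corkjar: Bystander: amber glass jar with a wooden lid, 84 mm wide, 130 mm high, origin under it.
- corkscrew: Bystander: closed folding corkscrew lying flat, 120 x 30 x 15 mm, origin under its middle.
- front: The front bottle as a body; origin and axes as point front_mid.
There are look-alikes about, which are no part of the job. Leave any red or yellow look-alike of the front alone.

How it is judged:
By the outcome, as a careful person would: the job done as asked, in the order asked, and still so for the second after the job is handed in, with the robot touching nothing.
It also fails if it takes over 58 s, if anything falls off the work surface, if the arm or the gripper's body presses on something with over 40 N, if the wrist force passes 120 N, or if a joint passes its speed limit or range.

### The arm

A 7-joint arm with a two-finger parallel gripper is mounted at the origin on the work surface. World frame = base frame: x ahead of the robot, y to its left, z up, the work surface at z = 0. Lengths are in m, angles in rad, forces in N, time in s.
With the tool pointing down it reaches from about 0.425 to 0.95 m from the base axis. Payload 4.7 kg.
Tool frame: the origin (TCP) lies between the finger pads; the fingertips stand 25 mm ahead of it and the grasp point (between the pads) lies 6 mm ahead of it; x points along the fingers, z is the direction in which the jaws open and shut, and the axes are right-handed (so a half turn about x gives the same grasp; the last joint's range is limited). The gripper opens to 85 mm and grips with 20 to 120 N. Pads are 22 mm wide; open, the fingers measure 114 mm over their backs; the gripper's body (76 mm by 85 mm) begins 54 mm behind the grasp point. The pads swing forward as they close: fully open they stand 13 mm farther back than shut.
Start: joints at [-1.214, 0.469, -0.049, 1.532, 0.024, 1.141, -0.082], TCP at [0.254, 0.625, 0.256] pointing down, gripper open.
Joint ranges: [-2.59, 2.59], [-0.33, 1.99], [-1.39, 1.29], [0.1, 2.45], [-1.04, 4.18], [0.21, 1.99], [-2.66, 2.66]. Speed limits (rad/s): [2.57, 2.57, 3.14, 3.14, 3.14, 3.14, 3.14].

### API

Orientations are given as a 3x3 rotation matrix whose columns are the frame's x, y, z axes.
In Python, from rig import * gives the robot as it stands. Calls block until the motion is done:
- movep(position, orientation): joint-space move of the TCP to a pose.
- move_l(position, attitude=None, feed=0.15, until_force=None): straight line of the TCP; attitude=None keeps the orientation; feed is the mean speed in m/s. With until_force (N) it stops when the force on the tool has changed by that much, and returns True; else False.
- move_joints(angles): joint-space move.
- command_gripper(opening, newtons=None): finger opening in m; newtons is the grip in N (None keeps the last); returns when the fingers have stopped.
- sleep(seconds).
- inverse_kinematics(position, orientation): joint angles nearest the present ones, or None.
- sense(): the state.
- camera(name): name is "scene" or "top" or "wrist"; returns (picture, depth): 400x640x3 uint8, red, green, blue; 400x640 float32, m along the optical axis (not along the pixel's ray), 0 where there is no reading.
- camera_params(name): a dict with "K" (3x3 intrinsics, pixels), "position" and "rotation" of the camera in the world; the wrist camera has in their place "tool_from_camera" (4x4, takes a point from camera to tool coordinates, whose origin is the TCP and whose axes are the tool frame's). Camera axes: x right, y down, z forward; pixel columns grow to the right and rows downward; lengths in m; the calibration is good to about 2 mm. A picture is of the moment at which its call begins: read the wrist's pose just before it. camera_params takes no time and is no camera call.
A pose or a line that the arm cannot do raises Unreachable and nothing moves.
- finish_job(): hands the job in, once; it reports no verdict.
The state is a dict: "time_s": time; "joint_pos": joint angles; "qd": joint speeds; "joint_efforts": joint torques, N m; "position": TCP position; "tcp_rot": TCP orientation; "wrist_force": force on the tool from outside, world axes, zero at the start; "ft_torque": the same for the moment, N m; "finger_gap": finger opening in m.
Only numpy, scipy, OpenCV 4.12 (cv2) and the standard library are available. Lean on these libraries where they do the work, as an engineer would, in place of code of your own. Each camera call takes 0.05 s, during which the arm holds its last target.

## Working session

There is one attempt and no reset: what is moved stays moved. The work goes in short steps, each a Python script; the robot and the scene stay as the last script left them, time stands still between calls to the robot, and variables do not carry over. Pictures are saved under pics/ and viewed, and the job is handed in when it is done.

```bash
ls; mkdir -p pics; python3 - <<'E'
from rig import *
import cv2,numpy as np
for n in ("scene","top"):
    p,d=camera(n); cv2.imwrite(f"pics/{n}0.png",p[:,:,::-1]); np.savez(f"{n}0.npz",p=p,d=d)
    c=camera_params(n); print(n,c)
s=sense(); print(s)
E
```

```text
pics
scene {'K': array([[418.16284989,   0.        , 316.59705015],
       [  0.        , 418.16284989, 194.6638347 ],
       [  0.        ,   0.        ,   1.        ]]), 'position': array([ 1.15774364, -0.60021871,  0.73664761]), 'rotation': array([[ 0.6186317 ,  0.48468086, -0.61836824],
       [ 0.78550417, -0.36484066,  0.49987447],
       [ 0.01667371, -0.79496903, -0.60642083]])}
top {'K': array([[371.54644952,   0.        , 331.54430422],
       [  0.        , 371.54644952, 201.41865183],
       [  0.        ,   0.        ,   1.        ]]), 'position': array([ 0.47877125, -0.06534665,  0.94228511]), 'rotation': array([[ 2.67518027e-02, -9.98025378e-01,  5.68303280e-02],
       [-9.99642100e-01, -2.67023135e-02,  1.63014509e-03],
       [-1.09424930e-04, -5.68535977e-02, -9.98382520e-01]])}
{'time_s': 0.1, 'joint_pos': array([-1.21389829,  0.46940207, -0.04857124,  1.53355621,  0.02409108,
        1.14098741, -0.08225978]), 'qd': array([ 3.37737099e-04,  3.85392832e-04,  1.80919177e-05, -2.05058631e-03,
       -2.94569031e-04, -7.28477089e-04, -1.47183216e-03]), 'joint_efforts': array([ 1.00913639e-03, -5.11513638e+01, -4.68383892e-02, -2.38390052e+01,
        1.07930615e-02,  4.34279500e-03,  2.42901507e-05]), 'position': array([0.25382148, 0.62495446, 0.25534613]), 'tcp_rot': array([[-6.06738247e-04, -9.26514988e-01,  3.76257369e-01],
       [-1.66060323e-03,  3.76257853e-01,  9.26513502e-01],
       [-9.99998437e-01, -6.26630235e-05, -1.76686381e-03]]), 'wrist_force': array([-0.37364309, -1.14141545, -0.26262605]), 'ft_torque': array([-0.02556481,  0.03266908, -0.00130557]), 'finger_gap': 0.08546894065316145}
```

View pics/scene0.png

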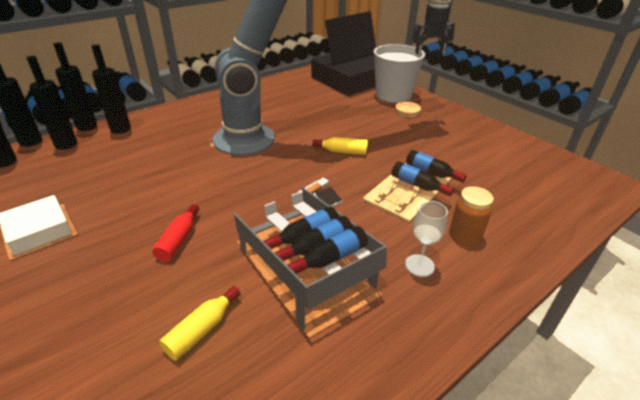

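View pics/top0.png

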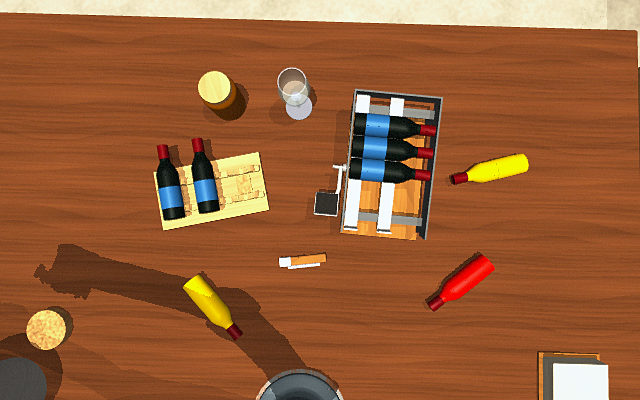

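The top view shows the feeder around (390,165) with its pedal pad at (326,204). The front bottle is at (385,168). The cradle is around (212,190) with the empty berth at about (245,183). The corkscrew is at (303,261), the glass at (295,95) and the jar at (216,90). The yellow and red bottles are decoys.

```bash
cat > h.py <<'E'
import numpy as np,cv2
def cloud(n,p,d,c):
    K=c["K"];v,u=np.mgrid[0:400,0:640]
    P=np.stack([(u-K[0,2])/K[0,0]*d,(v-K[1,2])/K[1,1]*d,d],-1)
    return P@c["rotation"].T+c["position"]
E
python3 - <<'E'
from rig import *
from h import *
z=np.load("top0.npz");p,d=z["p"],z["d"]
W=cloud("top",p,d,camera_params("top")); np.save("W.npy",W)
a=cv2.resize(p[80:250,300:460],None,fx=4.6,fy=3.5*4.6/4.6,interpolation=cv2.INTER_CUBIC)
a=cv2.resize(p[85:245,300:460],(600,600),interpolation=cv2.INTER_CUBIC)
b=cv2.resize(p[130:240,145:275],None,fx=5,fy=5,interpolation=cv2.INTER_CUBIC)
cv2.imwrite("pics/a.png",a[:,:,::-1]);cv2.imwrite("pics/b.png",b[:,:,::-1])
zc=np.clip(W[...,2],0,0.2)/0.2*255
m=cv2.applyColorMap(zc.astype(np.uint8),cv2.COLORMAP_JET)
cv2.imwrite("pics/z.png",cv2.resize(m[80:250,140:460],None,fx=2.5,fy=2.5,interpolation=cv2.INTER_NEAREST))
for u,v in [(326,204),(385,168),(390,148),(390,125),(350,230),(385,230),(355,92),(440,98),(425,236),(172,190),(205,185),(160,228),(268,210),(260,154),(50,230)]:
    print((u,v),W[v,u].round(4))
E
```

```text
(326, 204) [ 0.5208 -0.0515  0.0945]
(385, 168) [ 0.6018 -0.1796  0.1302]
(390, 148) [ 0.645  -0.1887  0.1375]
(390, 125) [ 0.6928 -0.186   0.1492]
(350, 230) [ 0.4614 -0.112   0.0077]
(385, 230) [ 0.4648 -0.1903  0.0738]
(355, 92) [ 0.7653 -0.1089  0.1443]
(440, 98) [ 0.7576 -0.2955  0.1423]
(425, 236) [ 0.4542 -0.2765  0.1024]
(172, 190) [0.5451 0.3111 0.0732]
(205, 185) [0.5589 0.2341 0.0737]
(160, 228) [0.4535 0.3672 0.0022]
(268, 210) [0.5063 0.0965 0.0014]
(260, 154) [6.489e-01 1.223e-01 6.000e-04]
(50, 230) [4.41e-01 6.46e-01 2.00e-04]
```

View pics/a.png

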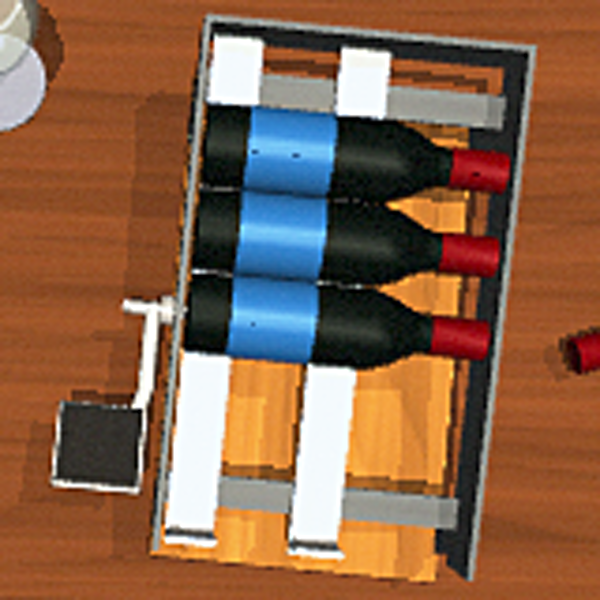

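View pics/b.png

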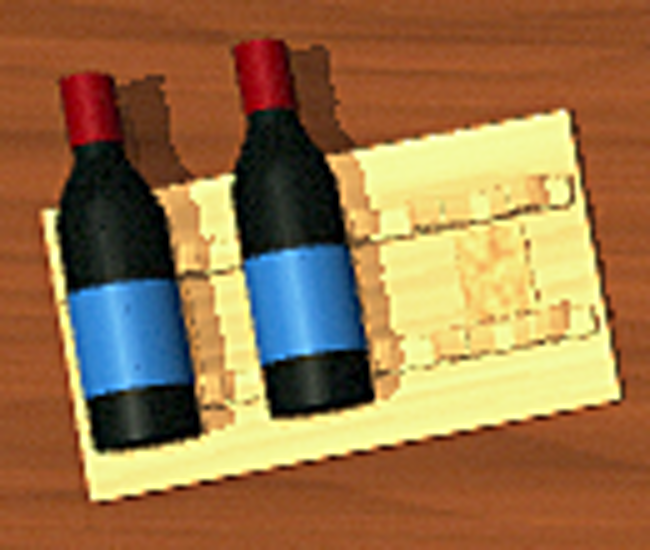

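View pics/z.png

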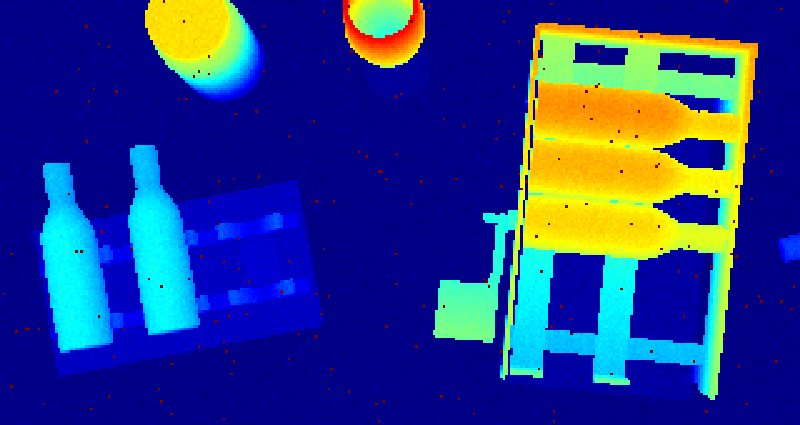

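The crops show the feeder with its pedal pad at lower left (100,447), and the front bottle as the lowest of three, necks to image right. The cradle's rightmost berth is empty, and both neighbours' necks point to image top.

```bash
python3 - <<'E'
from h import *
W=np.load("W.npy"); p=np.load("top0.npz")["p"]; z=W[...,2]; d=np.load("top0.npz")["d"]
ok=d>0
v,u=np.mgrid[0:400,0:640]
def box(a,b,c,e): return ok&(u>=a)&(u<b)&(v>=c)&(v<e)
# cradle board
m=box(140,285,140,240)&(z>0.008)&(z<0.03)
k=cv2.morphologyEx(m.astype(np.uint8),cv2.MORPH_OPEN,np.ones((3,3)))>0
P=W[k]; r=cv2.minAreaRect((P[:,:2]*1000).astype(np.float32)); print("cradle rect",r,np.median(P[:,2]))
# cradle bottles: axis by high points
def bottle(m,name):
    P=W[m]
    # cylinder axis: PCA on xy body
    c=P[:,:2].mean(0); U,S,Vt=np.linalg.svd(P[:,:2]-c,full_matrices=False); a=Vt[0]
    # orient to neck (narrow side)
    t=(P[:,:2]-c)@a; n=np.array([-a[1],a[0]]); s=(P[:,:2]-c)@n
    if s[t>np.percentile(t,85)].std()>s[t<np.percentile(t,15)].std(): a=-a;t=-t
    lo,hi=np.percentile(t,[0.3,99.7]);print(name,"c",c.round(4),"ax",a.round(4),"yaw",np.degrees(np.arctan2(a[1],a[0])).round(2),"len",(hi-lo).round(4),"base",(c+lo*a).round(4),"mouth",(c+hi*a).round(4),"mid",(c+a*(lo+.055)).round(4), "ztop",np.percentile(P[:,2],95).round(4))
bottle(box(150,188,140,225)&(z>0.045)&(z<.1),"left")
bottle(box(189,222,130,218)&(z>0.045)&(z<.1),"right")
# front bottle
hsv=cv2.cvtColor(p,cv2.COLOR_RGB2HSV)
# feeder fit: pad
m=box(310,342,188,220)&(z>.08)&(z<.115); P=W[m]
print("pad",cv2.minAreaRect((P[:,:2]*1000).astype(np.float32)),P.mean(0),len(P)); A=np.c_[P[:,:2],np.ones(len(P))]; print(np.linalg.lstsq(A,P[:,2],rcond=None)[0])
# walls: points along side wall tops; fit lines per image row
L=[];R=[]
for rr in range(100,225,2):
    row=[(W[rr,c],c) for c in range(335,450) if ok[rr,c] and z[rr,c]>0.085]
    ys=np.array([q[0] for q in row]); 
    L.append(ys[0]);R.append(ys[-1])
L=np.array(L);R=np.array(R)
for n,X in(("L",L),("R",R)):
    X=X[X[:,2]>.1]
    f=np.polyfit(X[:,0],X[:,1],1); 
    for _ in range(3):
        e=abs(X[:,1]-np.polyval(f,X[:,0])); X=X[e<max(.003,np.median(e)*2)]; f=np.polyfit(X[:,0],X[:,1],1)
    print(n,len(X),f,np.degrees(np.arctan(f[0])),"y at x=.6",np.polyval(f,.6))
    print(X[::8].round(3).tolist())
for cc in (365,380,400,420,435):
    print(cc,[ (r,W[r,cc].round(3).tolist()) for r in range(86,102,1) if ok[r,cc] and z[r,cc]>.05][:6])
E
```

```text
cradle rect ((551.1610717773438, 240.02984619140625), (150.33905029296875, 269.5575866699219), 12.545005798339844) 0.01353042292410278
left c [0.5541 0.3219] ax [0.9722 0.2341] yaw 13.54 len 0.1782 base [0.4802 0.3041] mouth [0.6534 0.3458] mid [0.5337 0.317 ] ztop 0.0768
right c [0.5727 0.2404] ax [0.9729 0.2314] yaw 13.38 len 0.1785 base [0.4985 0.2227] mouth [0.6722 0.264 ] mid [0.552  0.2354] ztop 0.0768
pad ((528.0686645507812, -52.43065643310547), (56.284027099609375, 66.48785400390625), 85.71849060058594) [ 0.52264249 -0.05255887  0.09303527] 576
[-0.24056637  0.03227851  0.22046199]
L 38 [-0.06864045 -0.05408823] -3.926649279294883 y at x=.6 -0.09527250317714536
[[0.751, -0.105, 0.135], [0.708, -0.103, 0.126], [0.664, -0.099, 0.12], [0.621, -0.096, 0.111], [0.57, -0.093, 0.117]]
R 63 [-0.07071085 -0.24587431] -4.044701027376788 y at x=.6 -0.28830081837126376
[[0.752, -0.299, 0.145], [0.719, -0.297, 0.138], [0.684, -0.294, 0.135], [0.65, -0.292, 0.127], [0.614, -0.289, 0.125], [0.579, -0.286, 0.119], [0.544, -0.284, 0.114], [0.508, -0.283, 0.11]]
365 [(90, [0.769, -0.131, 0.14
[... 188 characters left out ...]
(92, [0.767, -0.164, 0.143]), (93, [0.765, -0.164, 0.142]), (94, [0.768, -0.166, 0.129]), (95, [0.769, -0.167, 0.12]), (96, [0.771, -0.168, 0.108])]
400 [(93, [0.765, -0.207, 0.147]), (94, [0.763, -0.207, 0.145]), (95, [0.763, -0.208, 0.139]), (96, [0.764, -0.21, 0.129]), (97, [0.765, -0.212, 0.122]), (98, [0.766, -0.214, 0.11])]
420 [(95, [0.762, -0.251, 0.146]), (96, [0.759, -0.25, 0.148]), (97, [0.759, -0.252, 0.14]), (98, [0.762, -0.256, 0.125]), (99, [0.763, -0.258, 0.118]), (100, [0.764, -0.26, 0.107])]
435 [(96, [0.761, -0.284, 0.146]), (97, [0.759, -0.284, 0.144]), (98, [0.757, -0.284, 0.143]), (99, [0.758, -0.287, 0.134]), (100, [0.76, -0.291, 0.121]), (101, [0.761, -0.293, 0.111])]
```

```bash
python3 - <<'E'
from h import *
W=np.load("W.npy")
a=np.radians(-3.98);R=np.array([[np.cos(a),-np.sin(a)],[np.sin(a),np.cos(a)]]);o=np.array([.602,-.158])
F=W.copy();F[...,:2]=(W[...,:2]-o)@R
np.save("F.npy",F)
for c in (352,367,371,385,400,412):
    print(c,[(r,*(F[r,c]*1000).round().astype(int).tolist()) for r in range(176,242,3)])
P=F[(F[...,2]>.08)&(F[...,1]>.066)&(F[...,1]<.14)&(F[...,0]<-.05)&(F[...,0]>-.13)]
print("pad F",P.mean(0),np.percentile(P,[1,99],axis=0).round(4))
# rails edges
for r in (200,206,212):print([ (c,*(F[r,c]*1000).round().astype(int).tolist()) for c in range(338,432,2)])
E
```

```text
352 [(176, -22, 49, 121), (179, -24, 46, 79), (182, -31, 46, 80), (185, -38, 45, 78), (188, -45, 44, 78), (191, -51, 43, 77), (194, -58, 43, 74), (197, -65, 42, 76), (200, -72, 41, 75), (203, -79, 41, 73), (206, -86, 40, 69), (209, -93, 39, 70), (212, -100, 39, 69), (215, -107, 38, 68), (218, -114, 37, 64), (221, -121, 37, 69), (224, -128, 36, 65), (227, -135, 36, 75), (230, -143, 31, 1), (233, -150, 30, 5), (236, -158, 29, 1), (239, -166, 28, -3)]
367 [(176, -19, 16, 125), (179, -25, 15, 118), (182, -19, 5, 8), (185, -26, 4, 5), (188, -34, 3, 5), (191, -42, 3, 8), (194, -49, 2, 4), (197, -57, 1, 9), (200, -64, 0, 5), (203, -72, 0, 6), (206, -79, -1, 6), (209, -87, -2, 4), (212, -96, 3, 60), (215, -103, 2, 61), (218, -111, 2, 64), (221, -117, -4, 11), (224, -124, -5, 4), (227, -132, -6, 5), (230, -139, -6, 6), (233, -147, -7, 8), (236, -154, -8, 2), (239, -162, -9, -1)]
371 [(176, -19, 7, 129), (179, -24, 6, 118), (182, -18, -5, 7), (185, -25, -6, 8), (188, -33, -7, 6), (191, -41, -7, 8), (194, -48, -8, 5), (197, -56, -9, 6), (200, -63, -10, 4), (203, -71, -11, 3), (206, -78, -11, 8)
[... 3933 characters left out ...]
4, -97, 10, 66), (366, -97, 5, 61), (368, -94, -5, 6), (370, -94, -10, 9), (372, -93, -15, 6), (374, -93, -20, 7), (376, -92, -25, 5), (378, -92, -30, 7), (380, -94, -27, 70), (382, -93, -31, 72), (384, -93, -36, 70), (386, -93, -41, 73), (388, -92, -46, 70), (390, -92, -50, 73), (392, -88, -65, 4), (394, -88, -71, 3), (396, -87, -75, 5), (398, -87, -79, 11), (400, -86, -85, 5), (402, -86, -90, 4), (404, -86, -95, 9), (406, -85, -101, 4), (408, -84, -105, 6), (410, -84, -110, 7), (412, -83, -115, 8), (414, -83, -120, 8), (416, -82, -125, 6), (418, -82, -130, 6), (420, -81, -137, -1), (422, -84, -127, 62), (424, -84, -127, 80), (426, -85, -127, 99), (428, -85, -129, 111), (430, -79, -162, 1)]
```

The front bottle is at top-view (385,168): dark with a blue label and red cap, lowest of the three, so not a yellow or red decoy. Next I'll check reachability.

```bash
cat >> h.py <<'E'
def Rd(deg):
    t=np.radians(deg); x=np.array([0,0,-1.]); z=np.array([np.cos(t),np.sin(t),0]); return np.c_[x,np.cross(z,x),z]
YF=-3.98; YC=12.55
O=np.array([.602,-.158]); C=np.array([.5512,.2400])
def rot(d): a=np.radians(d); return np.array([[np.cos(a),-np.sin(a)],[np.sin(a),np.cos(a)]])
def f2w(x,y,z): return np.r_[O+rot(YF)@[x,y],z]
def c2w(x,y,z): return np.r_[C+rot(YC)@[x,y],z]
E
python3 - <<'E'
from rig import *
from h import *
print(camera_params("wrist"))
F=np.load("F.npy");p=F[(F[...,2]>.08)&(F[...,2]<.11)&(F[...,1]>.072)&(F[...,1]<.14)&(F[...,0]<-.05)&(F[...,0]>-.13)]
print("pad",np.percentile(p,[1,50,99],axis=0).round(4))
for k in (0,180):
  for n,P,a in (("pedal",f2w(-.088,.104,.15),YF+90),("pedal",f2w(-.088,.104,.07),YF+k),("catch",f2w(-.113,0,.2),YF+k),("catch",f2w(-.113,0,.098),YF+k),("berth",c2w(0,-.085,.2),YC+90+k),("berth",c2w(0,-.085,.056),YC+90+k)):
    q=inverse_kinematics(P,Rd(a)); print(k,n,P.round(3),None if q is None else np.round(q,2))
E
```

```text
{'K': array([[347.93493565,   0.        , 325.54319063],
       [  0.        , 347.93493565, 207.95719884],
       [  0.        ,   0.        ,   1.        ]]), 'tool_from_camera': array([[ 7.84906119e-04, -3.27538364e-01,  9.44837554e-01,
        -1.17819548e-01],
       [ 4.37741084e-04, -9.44837642e-01, -3.27538758e-01,
         8.44328615e-02],
       [ 9.99999596e-01,  6.70681391e-04, -5.98231848e-04,
        -2.76589752e-04],
       [ 0.00000000e+00,  0.00000000e+00,  0.00000000e+00,
         1.00000000e+00]])}
pad [[-0.1137  0.0739  0.0826]
 [-0.0871  0.0997  0.0935]
 [-0.0532  0.1277  0.1009]]
0 pedal [ 0.521 -0.048  0.15 ] [-0.29  0.36  0.38  2.02 -0.18  0.79  1.69]
0 pedal [ 0.521 -0.048  0.07 ] [-0.34  0.51  0.46  2.07 -0.37  0.64  0.29]
0 catch [ 0.489 -0.15   0.2  ] [-0.47  0.35  0.86  2.01 -0.33  0.92  0.49]
0 catch [ 0.489 -0.15   0.098] [-0.49  0.59  0.94  2.1  -0.68  0.79  0.81]
0 berth [0.57  0.157 0.2  ] [-0.39  0.39  0.07  1.8  -0.03  0.95  1.48]
0 berth [0.57  0.157 0.056] [-0.34  0.57  0.01  1.9  -0.    0.67  1.45]
180 pedal [ 0.521 -0.048  0.15 ] [-0.29  0.36  0.38  2.02 -0.18  0.79  1.69]
180 pedal [ 0.521 -0.048  0.07 ] [-0.76  0.77  1.11  2.09 -0.93  0.89 -2.31]
180 catch [ 0.489 -0.15   0.2  ] [-0.64  0.45  1.12  2.02 -0.49  0.98 -2.48]
180 catch [ 0.489 -0.15   0.098] [-0.58  0.68  1.11  2.1  -0.82  0.88 -2.19]
180 berth [0.57  0.157 0.2  ] [-0.79  0.43  0.59  1.83 -0.29  0.97 -1.42]
180 berth [0.57  0.157 0.056] [-0.7   0.62  0.49  1.92 -0.44  0.7  -1.3 ]
```

```bash
python3 - <<'E'
from rig import *
from h import *
movep(f2w(-.088,.104,.20),Rd(YF)); command_gripper(0.0,40)
move_l(f2w(-.088,.104,.135),feed=.15)
s=sense(); print(s["time_s"],s["position"],s["finger_gap"],s["wrist_force"])
r=move_l(f2w(-.088,.104,.068),feed=.05,until_force=16)
s=sense(); print(r,s["time_s"],s["position"],s["wrist_force"])
sleep(.8)
s=sense(); print(s["time_s"],s["position"],s["wrist_force"])
for n in ("top","wrist"):
    p,d=camera(n); cv2.imwrite(f"pics/{n}1.png",p[:,:,::-1]); np.savez(n+"1.npz",p=p,d=d)
E
```

```text
4.025 [ 0.52184372 -0.04838675  0.13533705] -0.00010004713604692667 [0.12279622 0.04679565 0.23047794]
True 5.1833 [ 0.5246323  -0.04838687  0.07384789] [-3.77050898  0.40704782 12.50940345]
5.9833 [ 0.52460799 -0.04837583  0.07393869] [-2.66069335  1.68234309 12.35871722]
```

View pics/top1.png

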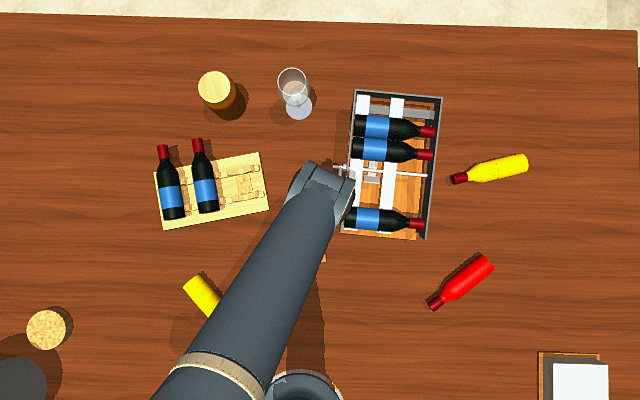

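View pics/wrist1.png

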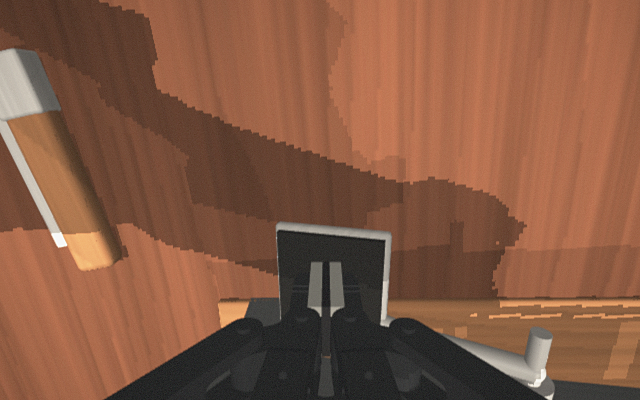

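The top view shows the released bottle in the catch at (385,220) and the other two held at (385,126) and (385,149). I'll let the pedal up and look at the catch.

```bash
python3 - <<'E'
from rig import *
from h import *
s=sense();P=s["position"]
move_l([P[0],P[1],.12],feed=.06); move_l([P[0],P[1],.2],feed=.2)
command_gripper(.085,40)
movep(f2w(-.113,0,.215),Rd(YF))
s=sense(); print(s["time_s"],s["position"],s["wrist_force"])
T=np.eye(4);T[:3,:3]=s["tcp_rot"];T[:3,3]=s["position"]; c=camera_params("wrist"); M=T@c["tool_from_camera"]
p,d=camera("wrist"); cv2.imwrite("pics/wrist2.png",p[:,:,::-1])
W=cloud("w",p,d,dict(K=c["K"],rotation=M[:3,:3],position=M[:3,3])); np.savez("w2.npz",p=p,d=d,W=W)
p,d=camera("top"); cv2.imwrite("pics/top2.png",p[:,:,::-1]); np.savez("top2.npz",p=p,d=d)
E
```

```text
8.8583 [ 0.48900854 -0.15098237  0.21527837] [ 0.22450529  0.26347498 -0.77886991]
```

View pics/top2.png

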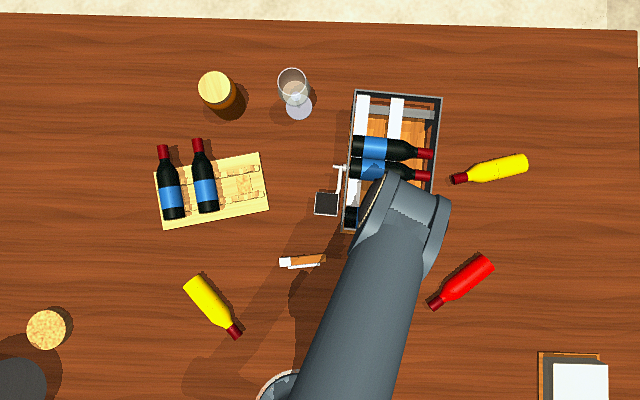

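View pics/wrist2.png

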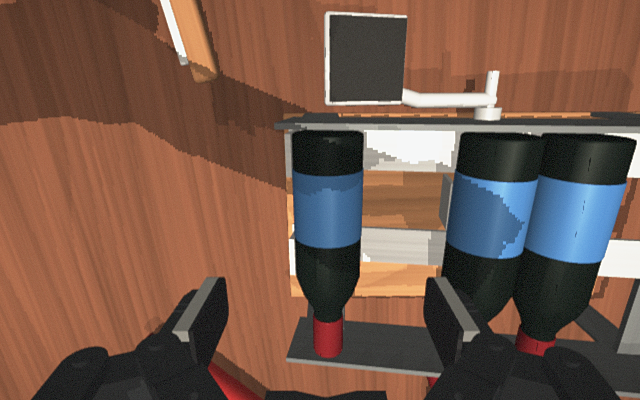

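The pedal is back up and the other two have moved up but are still held. The caught bottle is at wrist-view (328,240). I'll measure it in the point cloud.

```bash
python3 - <<'E'
from h import *
def fit(W,ok):
    F=W.copy();F[...,:2]=(W[...,:2]-O)@rot(YF)
    P=F[ok&(F[...,2]>.095)&(F[...,2]<.125)&(F[...,0]>-.145)&(F[...,0]<-.08)&(F[...,1]>-.07)&(F[...,1]<.0565)]
    # circle fit per y-slice
    for a in np.arange(-.05,.05,.02):
        Q=P[(P[:,1]>=a)&(P[:,1]<a+.02)]
        if len(Q)<30: continue
        from scipy.optimize import least_squares
        r=least_squares(lambda q:np.hypot(Q[:,0]-q[0],Q[:,2]-q[1])-.025,[-.113,.092],loss="soft_l1",f_scale=.002)
        print(round(a+.01,3),len(Q),r.x.round(4))
    P2=F[ok&(F[...,2]>.085)&(F[...,0]>-.125)&(F[...,0]<-.10)&(F[...,2]<.122)]
    print("y range",np.percentile(P2[:,1],[.5,1,50,99,99.5]).round(4))
    for lo in np.arange(.045,.06,.003): print(round(lo,3),((P2[:,1]>=lo)&(P2[:,1]<lo+.003)).sum(),end="; ")
    print()
    # mouth
    P3=F[ok&(abs(F[...,0]+.113)<.012)&(F[...,1]<-.08)&(F[...,1]>-.15)&(F[...,2]>.09)]
    print("mouth",np.percentile(P3[:,1],[1,5]) if len(P3) else None)
z=np.load("w2.npz"); fit(z["W"],z["d"]>0)
from rig import *
z=np.load("top1.npz"); fit(cloud("t",z["p"],z["d"],camera_params("top")),z["d"]>0)
E
```

```text
-0.04 1574 [-0.1117  0.0918]
-0.02 1692 [-0.1118  0.0921]
-0.0 1886 [-0.1118  0.0925]
0.02 2046 [-0.1119  0.0924]
0.04 2199 [-0.1119  0.0915]
y range [-0.13   -0.1288  0.011   0.1241  0.1257]
0.045 192; 0.048 193; 0.051 198; 0.054 291; 0.057 132; 
mouth [-0.13160021 -0.12945661]
-0.04 200 [-0.1121  0.0923]
-0.02 198 [-0.1121  0.0929]
-0.0 196 [-0.1119  0.093 ]
0.02 194 [-0.1121  0.0929]
0.04 184 [-0.1122  0.0921]
y range [-0.1301 -0.1291 -0.0367  0.0523  0.0545]
0.045 16; 0.048 12; 0.051 6; 0.054 5; 0.057 0; 
mouth [-0.13021129 -0.12850031]
```

```bash
python3 - <<'E'
from rig import *
from h import *
move_l(f2w(-.112,-.001,.13),Rd(YF),feed=.15)
r=move_l(f2w(-.112,-.001,.0965),feed=.08,until_force=12)
print(r,sense()["wrist_force"])
command_gripper(.04,45); s=sense(); print(s["time_s"],s["finger_gap"],s["position"],s["wrist_force"])
move_l(f2w(-.112,-.001,.16),feed=.08); move_l(f2w(-.112,-.001,.25),feed=.2)
s=sense(); print(s["time_s"],s["finger_gap"],s["position"],s["wrist_force"],s["ft_torque"])
T=np.eye(4);T[:3,:3]=s["tcp_rot"];T[:3,3]=s["position"]; c=camera_params("wrist"); M=T@c["tool_from_camera"]
p,d=camera("wrist"); cv2.imwrite("pics/wrist3.png",p[:,:,::-1])
W=cloud("w",p,d,dict(K=c["K"],rotation=M[:3,:3],position=M[:3,3])); np.savez("w3.npz",p=p,d=d,W=W)
p,d=camera("scene"); cv2.imwrite("pics/scene3.png",p[:,:,::-1])
L=(W-s["position"])@s["tcp_rot"]
# body slice near axis, tool frame
k=(d:=np.load("w3.npz")["d"])>0
for y0 in (.02,.03,.04,.05):
    q=L[k&(abs(L[...,1]-y0)<.004)&(abs(L[...,2])<.02)&(abs(L[...,0])<.04)]; print(y0,len(q),q[:,0].min().round(4) if len(q) else None)
q=L[k&(abs(L[...,2])<.006)&(abs(L[...,0])<.035)&(L[...,1]>.03)]; print("base",np.percentile(q[:,1],[50,90,97,99.5]))
E
```

```text
False [ 0.17857806 -0.60767286  0.60897551]
10.6667 0.04879760290407889 [ 0.4905395  -0.15133253  0.09715131] [-0.84337876  0.37474265  6.2421297 ]
12.2083 0.0485650574278239 [ 0.48939196 -0.15080134  0.24891683] [-0.6359907   0.99017659 -3.30609013] [ 0.06026634  0.04204129 -0.01810084]
0.02 2318 -0.0217
0.03 2653 -0.0217
0.04 2716 -0.0214
0.05 2991 -0.0213
base [0.0480425  0.05612549 0.05625654 0.05639118]
```

View pics/wrist3.png

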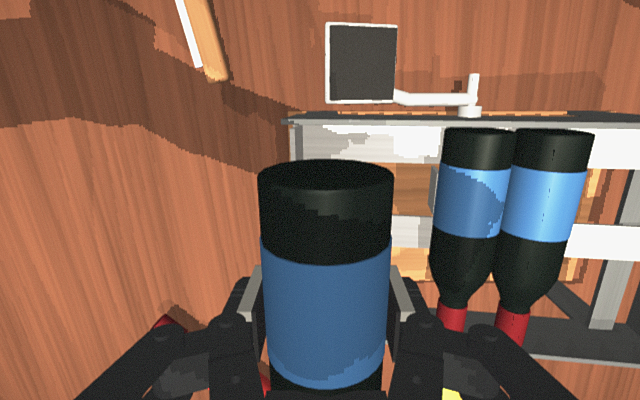

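View pics/scene3.png

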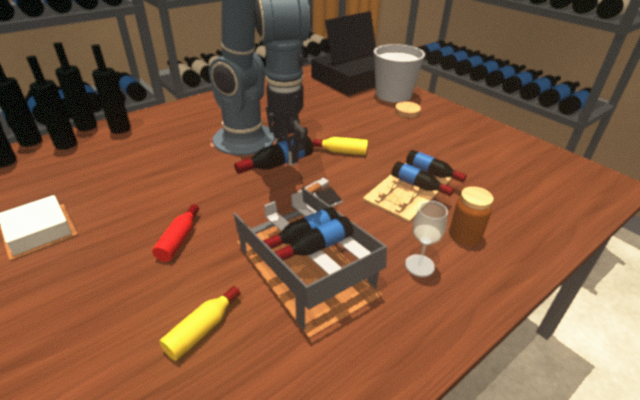

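The bottle is held level, about 1 mm off centre in the fingers. I'll carry it over the berth and look there to refine the position.

```bash
python3 - <<'E'
from rig import *
from h import *
movep(c2w(.0012,-.085,.24),Rd(YC+90))
s=sense(); print(s["time_s"],s["finger_gap"],s["position"])
T=np.eye(4);T[:3,:3]=s["tcp_rot"];T[:3,3]=s["position"]; c=camera_params("wrist"); M=T@c["tool_from_camera"]
p,d=camera("wrist"); cv2.imwrite("pics/wrist4.png",p[:,:,::-1])
W=cloud("w",p,d,dict(K=c["K"],rotation=M[:3,:3],position=M[:3,3])); np.savez("w4.npz",p=p,d=d,W=W)
Cw=W.copy();Cw[...,:2]=(W[...,:2]-C)@rot(YC)
from scipy.optimize import least_squares
ok=d>0
for a in np.arange(-.05,.05,.02):
    Q=Cw[ok&(Cw[...,0]>=a)&(Cw[...,0]<a+.02)&(abs(Cw[...,1])<.03)&(Cw[...,2]>.05)&(Cw[...,2]<.09)]
    if len(Q)<40: print(a,len(Q)); continue
    r=least_squares(lambda q:np.hypot(Q[:,1]-q[0],Q[:,2]-q[1])-.025,[0,.05],loss="soft_l1",f_scale=.002); print(round(a+.01,3),len(Q),r.x.round(4))
Q=Cw[ok&(abs(Cw[...,1])<.008)&(Cw[...,2]>.055)&(Cw[...,2]<.1)]; print("right x range",np.percentile(Q[:,0],[.5,1,99,99.5]))
m=ok&(Cw[...,2]>.008)&(Cw[...,2]<.02)&(abs(Cw[...,0])<.1)&(abs(Cw[...,1]+.08)<.08)
Q=Cw[m]; print("board",np.percentile(Q,[.5,1,99,99.5],axis=0).round(4))
# supports: points z .025-.047 in empty berth
m=ok&(Cw[...,2]>.025)&(Cw[...,2]<.05)&(abs(Cw[...,0])<.06)&(abs(Cw[...,1]+.085)<.045)
Q=Cw[m]; print(len(Q))
for s_ in(-1,1):
    q=Q[Q[:,0]*s_>0]
    if len(q): print(np.percentile(q,[1,50,99],axis=0).round(4))
E
```

```text
13.525 0.04867369996734233 [0.57087316 0.15527193 0.2393767 ]
-0.04 1412 [-0.0005  0.0492]
-0.02 1339 [-0.0006  0.05  ]
-0.0 1256 [-0.0005  0.05  ]
0.02 1141 [-0.0004  0.0497]
0.04 1093 [-0.0003  0.0494]
right x range [-0.05628728 -0.05621719  0.09868377  0.10209948]
board [[-0.0757 -0.1349  0.0098]
 [-0.0756 -0.1345  0.0101]
 [-0.0113 -0.0025  0.0194]
 [-0.0093 -0.0012  0.0198]]
835
[[-0.0412 -0.1177  0.0252]
 [-0.0346 -0.076   0.0344]
 [-0.0272 -0.0533  0.041 ]]
```

View pics/wrist4.png

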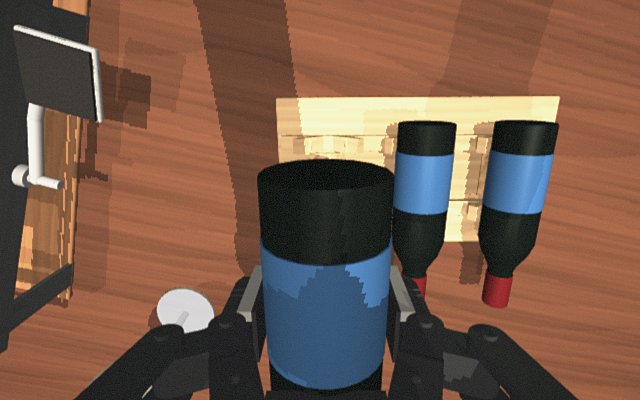

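Neighbour axis and board agree with my cradle pose to within about 1 mm. The next step is placing.

```bash
python3 - <<'E'
from rig import *
from h import *
t=lambda z:c2w(.0003,-.0853,z)
sleep(.2)
move_l(t(.10),Rd(YC+90),feed=.15); sleep(.3)
s=sense(); print(s["time_s"],"err",(rot(YC).T@(s["position"]-t(.10))[:2]).round(4),s["position"][2],s["wrist_force"])
r=move_l(t(.049),feed=.03,until_force=8)
s=sense(); print(r,s["time_s"],"err",(rot(YC).T@(s["position"]-t(.05))[:2]).round(4),s["position"],s["wrist_force"])
p,d=camera("scene"); cv2.imwrite("pics/scene5.png",cv2.resize(p[120:280,330:530],(800,640))[:600,:,::-1])
E
```

```text
15.1583 err [0.0003 0.0001] 0.10059503097704486 [-0.33549678 -0.61385255 -3.43778332]
True 16.5083 err [-0.      0.0003] [0.56994448 0.15712082 0.0549539 ] [-0.33706635  0.71970717  3.87610234]
```

View pics/scene5.png

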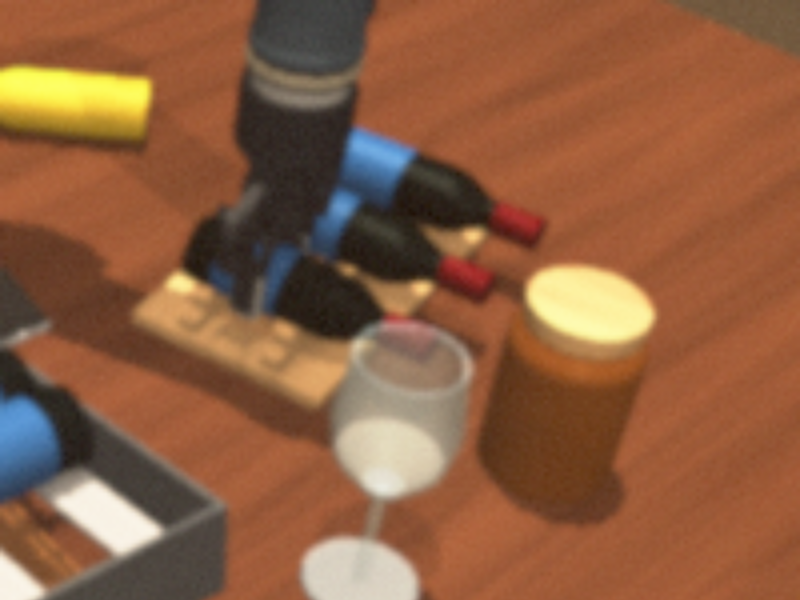

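```bash
python3 - <<'E'
from rig import *
from h import *
t=lambda z:c2w(.0003,-.0853,z)
move_l(t(.0535),feed=.02,until_force=8)
command_gripper(.064,40); s=sense(); print(s["time_s"],s["finger_gap"],s["position"],s["wrist_force"])
move_l(t(.12),feed=.08); move_l(t(.24),feed=.2); sleep(.3)
s=sense(); print(s["time_s"],s["position"],s["wrist_force"])
T=np.eye(4);T[:3,:3]=s["tcp_rot"];T[:3,3]=s["position"]; c=camera_params("wrist"); M=T@c["tool_from_camera"]
p,d=camera("wrist"); cv2.imwrite("pics/wrist6.png",p[:,:,::-1])
W=cloud("w",p,d,dict(K=c["K"],rotation=M[:3,:3],position=M[:3,3]))
Cw=W.copy();Cw[...,:2]=(W[...,:2]-C)@rot(YC)
from scipy.optimize import least_squares
ok=d>0
for y0 in (-.085,0,.085):
  for a in (-.05,-.02,.01,.03):
    Q=Cw[ok&(Cw[...,0]>=a)&(Cw[...,0]<a+.02)&(abs(Cw[...,1]-y0)<.03)&(Cw[...,2]>.05)&(Cw[...,2]<.09)]
    if len(Q)<40: print(a,len(Q)); continue
    r=least_squares(lambda q:np.hypot(Q[:,1]-q[0],Q[:,2]-q[1])-.025,[y0,.05],loss="soft_l1",f_scale=.002); print(round(a+.01,3),len(Q),r.x.round(4))
  Q=Cw[ok&(abs(Cw[...,1]-y0)<.008)&(Cw[...,2]>.055)&(Cw[...,2]<.1)&(Cw[...,0]>-.08)]; print("x base",np.percentile(Q[:,0],[.5,1]))
E
```

```text
17.1083 0.06364575545700835 [0.57026012 0.15680591 0.05347452] [-0.27934107 -0.63378278 -0.12567752]
19.1417 [0.56963112 0.15669174 0.23892413] [-0.02347354 -0.58494599 -0.14405033]
-0.04 1382 [-0.0856  0.0493]
-0.01 1261 [-0.0855  0.0501]
0.02 1114 [-0.0854  0.0498]
0.04 1077 [-0.0853  0.0495]
x base [-0.05653589 -0.05641517]
-0.04 1413 [-0.0005  0.0492]
-0.01 1296 [-0.0005  0.05  ]
0.02 1152 [-0.0004  0.0497]
0.04 1090 [-0.0002  0.0494]
x base [-0.05626279 -0.05620309]
-0.04 1492 [0.0846 0.0491]
-0.01 1376 [0.0845 0.0499]
0.02 1217 [0.0847 0.0496]
0.04 1147 [0.0848 0.0493]
x base [-0.05647089 -0.05639558]
```

View pics/wrist6.png

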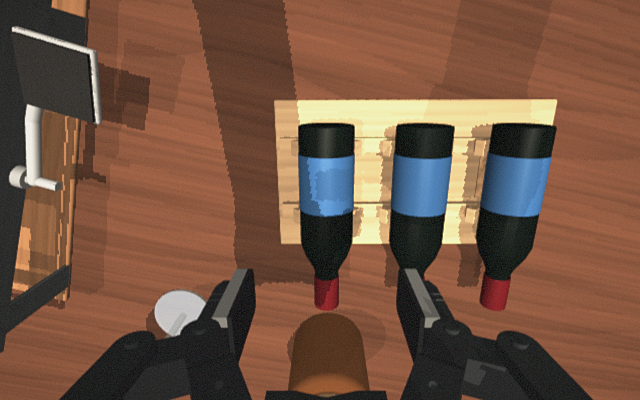

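The placed bottle at (326,215) is aligned with and level with its two neighbours, with the same height and base line. One final scene check, then I hand in.

```bash
python3 - <<'E'
from rig import *
from h import *
p,d=camera("top"); cv2.imwrite("pics/top7.png",p[:,:,::-1])
p0=np.load("top0.npz")["p"]
for n,(a,b,c,e) in dict(jar=(195,225,65,100),glass=(275,315,65,120),cork=(277,328,250,270)).items():
    print(n,np.abs(p[c:e,a:b].astype(int)-p0[c:e,a:b]).mean())
E
```

```text
jar 1.9250793650793652
glass 2.5454545454545454
cork 25.892156862745097
```

View pics/top7.png

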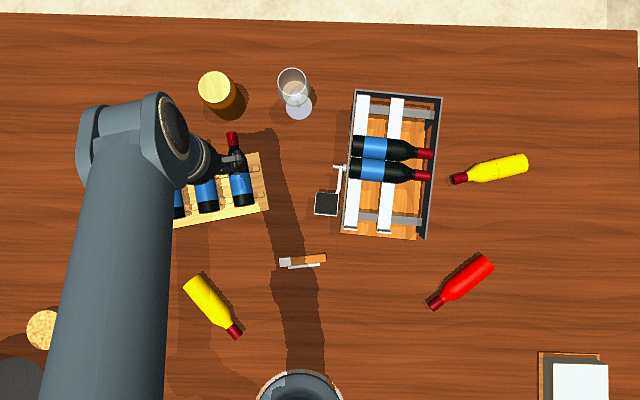

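The top view shows the jar, glass and corkscrew where they were. The corkscrew's pixel difference comes from the arm's shadow. Two bottles are still in the feeder and the pedal is up.

```bash
python3 -c "
from rig import *
finish_job(); print(sense()['time_s'])"
```

```text
the job is handed in; nothing more can be done
the job is handed in; nothing more can be done
```

The job is done and handed in; the last clock reading before that was about 19 s. I pressed the pedal to its stop and held it 0.8 s, until one bottle was in the catch, then let it spring back. I then lifted that bottle out, laid it in the empty berth with its neck the same way as its neighbours, let go and backed off.

- **Placed bottle:** its axis is at the same height as its neighbours (about 50 mm). It is within about 1 mm of the berth line, and its base lines up with theirs to 0.3 mm.
- **Feeder:** two bottles remain in it and the pedal is up.
- **Bystanders:** the jar and glass look unchanged in the top view. The corkscrew check showed a pixel difference, which I put down to the arm's shadow because it sits in the same place. Both cradle neighbours measured within 1 mm of their berth lines.
- **Disagreement with the description:** there is a cross-bar 64 mm high under the catch, where nothing was supposed to be. The fingers stayed clear of it.

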